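Sieve the baking balls from the biscuit moulds and pack the moulds

ROBOT

A 6-joint arm with a two-finger parallel gripper is mounted at the origin on the work surface. World frame = base frame: x ahead of the robot, y to its left, z up, the work surface at z = 0. Lengths are in m, angles in degrees, forces in N, time in s.
With the tool pointing down it reaches from about 0.325 to 0.85 m from the base axis. Payload 15.5 kg.
Tool frame: the origin (TCP) lies midway between the tips of the shut fingers; the grasp point (between the pads) lies 19 mm behind it; z points along the fingers, y is the line along which they close (so a half turn about z gives the same grasp; the last joint's range is limited). The gripper opens to 91 mm and grips with 3 to 60 N. Pads are 32 mm wide; open, the fingers measure 118 mm over their backs; the gripper's body (76 mm by 178 mm) begins 60 mm behind the grasp point.
Start: joints at [-75.201, 28.281, 77.091, -0, 74.628, -5.472], TCP at [0.217, -0.586, 0.214] pointing down, gripper open.
Joint ranges: [-166.48, 166.48], [-47.26, 123.95], [12.59, 153.08], [-70.14, 250.14], [6.76, 159.57], [-176.63, 176.63]. Speed limits (degrees/s): [108.29, 108.29, 147.25, 172.46, 172.46, 172.46].

INTERFACE

Orientations are given as a 3x3 rotation matrix whose columns are the frame's x, y, z axes.
In Python, from bench import ctrl gives the robot as it stands. The module is installed in compiled form; this text tells all that it offers. Calls block until the motion is done:
- ctrl.goto(position, orientation): joint-space move of the TCP to a pose.
- ctrl.move_l(position, vel=0.15, ori=None, contact_N=None): straight line of the TCP; ori=None keeps the orientation; vel is the mean speed in m/s. With contact_N (N) it stops when the force on the tool has changed by that much, and returns True; else False.
- ctrl.movej(angles): joint-space move.
- ctrl.command_gripper(opening): opening from 0.0 (shut) to 1.0 (fully open); the grip force is fixed at half the most; returns when the fingers have stopped.
- ctrl.sleep(seconds).
- ctrl.ik(position, orientation): joint angles nearest the present ones, or None.
- ctrl.read_camera(name): name is "side" or "top"; returns the picture (400x640x3 uint8, blue, green, red); there is no depth.
- ctrl.camera_params(name): a dict with "fx", "fy", "cx", "cy" (pixels), "D" ([k1, k2, p1, p2, k3] as OpenCV has them; the pictures are not rectified), "pose" (4x4, takes a point from camera to world coordinates). Camera axes: x right, y up, looking along -z (the intrinsics and any distortion apply to the point x, -y, -z); pixel columns grow to the right and rows downward; lengths in m; the calibration is good to about 2 mm. A picture is of the moment at which its call begins. camera_params takes no time and is no camera call.
A pose or a line that the arm cannot do raises ctrl.MotionError and nothing moves.
- ctrl.sign_off(): hands the job in; it is judged then, once.
Readings, each from a call of its own:
- ctrl.current_t(): time.
- ctrl.current_q(): joint angles.
- ctrl.current_dq(): joint speeds.
- ctrl.current_effort(): joint torques, N m.
- ctrl.current_tool_pos(): TCP position.
- ctrl.current_eef_rot(): TCP orientation.
- ctrl.current_contact_force(): force on the tool from outside, world axes, zero at the start.
- ctrl.current_wrist_torque(): the same for the moment, N m.
- ctrl.current_grip_width(): opening from 0.0 (shut) to 1.0 (fully open).
- ctrl.current_grasp_force(): force on a finger pad.
Only numpy, scipy, OpenCV 4.12 (cv2) and the standard library are available. Lean on these libraries where they do the work, as an engineer would, in place of code of your own. Each camera call takes 0.05 s, during which the arm holds its last target. There are 200 camera calls.

TASK

Ceramic baking balls and wooden biscuit moulds lie mixed in the coarse sieve. Lift the sieve level by its handle, carry it smoothly to just above the steel pan and shake it side to side until every ball has dropped through into the pan and only the moulds stay in the sieve, then set the sieve squarely back on its wooden board and let go. Then pack all the moulds into the empty shallow white food tier, upright and side by side flat on its floor; leave the tumbler and the bowl where they are.

Things in the scene. Friction and masses are not known exactly. Their poses are not given: they have to be found in the camera images.
- sieve: Coarse steel sieve, an open frame 280 (its x) x 117 (its y) x 40 mm high, walls 4 mm; origin at the centre of its underside, z up; 0.45 kg empty. Its floor is 6 mm round bars: two pairs along x, centred at y = -20.5 and +20.5 mm (the bars of a pair 10 mm apart between axes), and cross bars along y at x = -92, -56, 56, 92 mm. Clear slots 25 mm wide lie between and beside the pairs.
- sieve_handle (a point): Centre of the sieve's wooden handle bar, 80 mm above the middle of its underside. The bar runs along the sieve's y, 117 mm long, 14 mm thick (along the sieve's x) and 16 mm high, on a 12 mm wide upright at each end; it is free underneath down to the contents.
- sieve_floor (a point): Middle of the sieve floor, at the top of the bars, 9 mm above the underside.
- pan: Square stainless steel pan, 262 x 262 x 60 mm high, 3 mm walls and floor, 0.95 kg, standing on the bench at its middle; origin at the centre of its underside, z up.
- trivet_top (a point): Centre of the top of the flat wooden board (300 along x, 145 along y, 12 mm thick, fixed) on which the sieve stands at the start; its axes are the board's. It lies left or right of the pan.
- tray: Open shallow tier of the food set, white plastic, 168 (its x) x 76 (its y) x 26 mm high, 4 mm walls and floor (room inside 160 x 68 mm), 0.35 kg, loose on the bench on the other side of the pan; origin at the centre of its underside. Four moulds fit in one row along its x, each with its length along the tray's y.
- mould0_center (a point): Centre of a solid wooden biscuit mould, a block 60 (its x) x 36 (its y) x 44 mm high with a carved top face, about 65 g; z up. It starts in one end of the sieve with its length roughly along the sieve's x: 32 mm are free at its outer end and 37 mm to the handle bar at its inner end (the bar's top is 35 mm higher than the mould's). May be absent.
- mould1_center (a point): Centre of a solid wooden biscuit mould, a block 60 (its x) x 36 (its y) x 44 mm high with a carved top face, about 65 g; z up. It starts in one end of the sieve with its length roughly along the sieve's x: 32 mm are free at its outer end and 37 mm to the handle bar at its inner end (the bar's top is 35 mm higher than the mould's). May be absent.
- mould2_center (a point): Centre of a solid wooden biscuit mould, a block 60 (its x) x 36 (its y) x 44 mm high with a carved top face, about 65 g; z up. It starts in one end of the sieve with its length roughly along the sieve's x: 32 mm are free at its outer end and 37 mm to the handle bar at its inner end (the bar's top is 35 mm higher than the mould's). May be absent.
- mould3_center (a point): Centre of a solid wooden biscuit mould, a block 60 (its x) x 36 (its y) x 44 mm high with a carved top face, about 65 g; z up. It starts in one end of the sieve with its length roughly along the sieve's x: 32 mm are free at its outer end and 37 mm to the handle bar at its inner end (the bar's top is 35 mm higher than the mould's). May be absent.
- ball0_center (a point): Centre of a glazed white ceramic baking ball, 22 mm across, 14 g. It starts under the sieve's handle, lying in the shallow groove on top of a pair of floor bars; a brisk shake along the sieve's y (about 4 m/s2) or a 20 degree lean makes it hop out and fall through a slot, a smooth level carry does not. May be absent.
- ball1_center (a point): Centre of a glazed white ceramic baking ball, 22 mm across, 14 g. It starts under the sieve's handle, lying in the shallow groove on top of a pair of floor bars; a brisk shake along the sieve's y (about 4 m/s2) or a 20 degree lean makes it hop out and fall through a slot, a smooth level carry does not. May be absent.
- ball2_center (a point): Centre of a glazed white ceramic baking ball, 22 mm across, 14 g. It starts under the sieve's handle, lying in the shallow groove on top of a pair of floor bars; a brisk shake along the sieve's y (about 4 m/s2) or a 20 degree lean makes it hop out and fall through a slot, a smooth level carry does not. May be absent.
- ball3_center (a point): Centre of a glazed white ceramic baking ball, 22 mm across, 14 g. It starts under the sieve's handle, lying in the shallow groove on top of a pair of floor bars; a brisk shake along the sieve's y (about 4 m/s2) or a 20 degree lean makes it hop out and fall through a slot, a smooth level carry does not. May be absent.
- ball4_center (a point): Centre of a glazed white ceramic baking ball, 22 mm across, 14 g. It starts under the sieve's handle, lying in the shallow groove on top of a pair of floor bars; a brisk shake along the sieve's y (about 4 m/s2) or a 20 degree lean makes it hop out and fall through a slot, a smooth level carry does not. May be absent.
- ball5_center (a point): Centre of a glazed white ceramic baking ball, 22 mm across, 14 g. It starts under the sieve's handle, lying in the shallow groove on top of a pair of floor bars; a brisk shake along the sieve's y (about 4 m/s2) or a 20 degree lean makes it hop out and fall through a slot, a smooth level carry does not. May be absent.
- mould0: The same mould; origin at the centre of its underside, 22 mm below the centre.
- mould1: The same mould; origin at the centre of its underside, 22 mm below the centre.
- mould2: The same mould; origin at the centre of its underside, 22 mm below the centre.
- mould3: The same mould; origin at the centre of its underside, 22 mm below the centre.
- tumbler: Bystander: glass tumbler 72 mm across, 110 mm high, beyond the pan; origin under its centre.
- dish: Bystander: blue ceramic bowl 110 mm across, 45 mm high, beyond the pan; origin under its centre.
There are look-alikes about, which are no part of the job. Leave any blue look-alike of the mould3 alone.

How it is judged (in metres and radians):
On the way, in this order (a step that is already met when the one before it is completed fails the run):
1. the sieve is held over the pan, with the moulds in it (x of sieve_floor in the frame of pan between -0.1 and 0.1 m and y of sieve_floor in the frame of pan between -0.1 and 0.1 m and z of sieve_floor in the frame of pan above 0.055 m and contact force between the fingers and sieve above 0.5 N and x of mould0_center in the frame of sieve between -0.14 and 0.14 m and y of mould0_center in the frame of sieve between -0.06 and 0.06 m and z of mould0_center in the frame of sieve between 0.01 and 0.07 m and x of mould1_center in the frame of sieve between -0.14 and 0.14 m and y of mould1_center in the frame of sieve between -0.06 and 0.06 m and z of mould1_center in the frame of sieve between 0.01 and 0.07 m and x of mould2_center in the frame of sieve between -0.14 and 0.14 m and y of mould2_center in the frame of sieve between -0.06 and 0.06 m and z of mould2_center in the frame of sieve between 0.01 and 0.07 m and x of mould3_center in the frame of sieve between -0.14 and 0.14 m and y of mould3_center in the frame of sieve between -0.06 and 0.06 m and z of mould3_center in the frame of sieve between 0.01 and 0.07 m), for 0.2 s.
2. every ball has fallen into the pan while the sieve is held over it and the moulds stay in the sieve (all of step 1 and x of ball0_center in the frame of pan between -0.131 and 0.131 m and y of ball0_center in the frame of pan between -0.131 and 0.131 m and z of each of ball0_center, ball1_center, ball2_center, ball3_center, ball4_center, ball5_center in the frame of pan below 0.05 m and x of ball1_center in the frame of pan between -0.131 and 0.131 m and y of ball1_center in the frame of pan between -0.131 and 0.131 m and x of ball2_center in the frame of pan between -0.131 and 0.131 m and y of ball2_center in the frame of pan between -0.131 and 0.131 m and x of ball3_center in the frame of pan between -0.131 and 0.131 m and y of ball3_center in the frame of pan between -0.131 and 0.131 m and x of ball4_center in the frame of pan between -0.131 and 0.131 m and y of ball4_center in the frame of pan between -0.131 and 0.131 m and x of ball5_center in the frame of pan between -0.131 and 0.131 m and y of ball5_center in the frame of pan between -0.131 and 0.131 m), for 0.2 s.
3. the sieve, with the moulds in it, stands on its board again, let go (x of sieve_floor in the frame of trivet_top between -0.04 and 0.04 m and y of sieve_floor in the frame of trivet_top between -0.04 and 0.04 m and z of sieve_floor in the frame of trivet_top between 0 and 0.016 m and angle between sieve's own z axis and vertical below 0.1 rad and contact force between the fingers and sieve below 0.1 N and x of mould0_center in the frame of sieve between -0.14 and 0.14 m and y of mould0_center in the frame of sieve between -0.06 and 0.06 m and z of mould0_center in the frame of sieve between 0.01 and 0.07 m and x of mould1_center in the frame of sieve between -0.14 and 0.14 m and y of mould1_center in the frame of sieve between -0.06 and 0.06 m and z of mould1_center in the frame of sieve between 0.01 and 0.07 m and x of mould2_center in the frame of sieve between -0.14 and 0.14 m and y of mould2_center in the frame of sieve between -0.06 and 0.06 m and z of mould2_center in the frame of sieve between 0.01 and 0.07 m and x of mould3_center in the frame of sieve between -0.14 and 0.14 m and y of mould3_center in the frame of sieve between -0.06 and 0.06 m and z of mould3_center in the frame of sieve between 0.01 and 0.07 m), for 0.2 s.
At the end, for the whole second after the job is handed in: Every ball is in the pan; every mould stands upright (within about 8 degrees) on the floor of the white tray, inside its walls and at rest; the sieve stands level on its board, centred within 40 mm each way, released (x of ball0_center in the frame of pan between -0.131 and 0.131 m and y of ball0_center in the frame of pan between -0.131 and 0.131 m and z of each of ball0_center, ball1_center, ball2_center, ball3_center, ball4_center, ball5_center in the frame of pan below 0.05 m and x of ball1_center in the frame of pan between -0.131 and 0.131 m and y of ball1_center in the frame of pan between -0.131 and 0.131 m and x of ball2_center in the frame of pan between -0.131 and 0.131 m and y of ball2_center in the frame of pan between -0.131 and 0.131 m and x of ball3_center in the frame of pan between -0.131 and 0.131 m and y of ball3_center in the frame of pan between -0.131 and 0.131 m and x of ball4_center in the frame of pan between -0.131 and 0.131 m and y of ball4_center in the frame of pan between -0.131 and 0.131 m and x of ball5_center in the frame of pan between -0.131 and 0.131 m and y of ball5_center in the frame of pan between -0.131 and 0.131 m and x of mould0_center in the frame of tray between -0.08 and 0.08 m and y of mould0_center in the frame of tray between -0.034 and 0.034 m and z of mould0_center in the frame of tray between 0.018 and 0.033 m and angle between each of mould0_center, mould1_center, mould2_center, mould3_center's own z axis and vertical below 0.15 rad and linear speed of each of mould0, mould1, mould2, mould3, sieve below 0.02 m/s and x of mould1_center in the frame of tray between -0.08 and 0.08 m and y of mould1_center in the frame of tray between -0.034 and 0.034 m and z of mould1_center in the frame of tray between 0.018 and 0.033 m and x of mould2_center in the frame of tray between -0.08 and 0.08 m and y of mould2_center in the frame of tray between -0.034 and 0.034 m and z of mould2_center in the frame of tray between 0.018 and 0.033 m and x of mould3_center in the frame of tray between -0.08 and 0.08 m and y of mould3_center in the frame of tray between -0.034 and 0.034 m and z of mould3_center in the frame of tray between 0.018 and 0.033 m and x of sieve_floor in the frame of trivet_top between -0.04 and 0.04 m and y of sieve_floor in the frame of trivet_top between -0.04 and 0.04 m and z of sieve_floor in the frame of trivet_top between 0 and 0.016 m and angle between sieve's own z axis and vertical below 0.1 rad and contact force between the fingers and sieve below 0.1 N); the robot touches nothing.
It fails at once if the sieve is tipped more than 30 degrees (angle between sieve's own z axis and vertical above 0.52 rad).
It fails at once if the tumbler or the bowl is pushed more than 30 mm (distance of any of tumbler, dish from where it was at the start of the episode above 0.03 m).
Of mould0, mould1, mould2, mould3 only 3 to 4 are there at a start; the rules pass over those that are not, and their reading is None.
Of ball0, ball1, ball2, ball3, ball4, ball5 only 3 to 6 are there at a start; the rules pass over those that are not, and their reading is None.
At some moment in a run one of tray may be knocked a few centimetres aside while the robot is not near it.
It also fails if it takes over 200 s, if anything falls off the work surface, if the arm or the gripper's body presses on something with over 40 N, if the wrist force passes 120 N, or if a joint passes its speed limit or range.

## Working session

There is one attempt and no reset: what is moved stays moved. The work goes in short steps, each a Python script; the robot and the scene stay as the last script left them, time stands still between calls to the robot, and variables do not carry over. Pictures are saved under pics/ and viewed, at most 14 in all, crops included, and the job is handed in when it is done.

```bash
mkdir -p pics; cat > h.py <<'E'
import numpy as np, cv2
from bench import ctrl
def cam(n): 
    p=ctrl.camera_params(n); K=np.array([[p['fx'],0,p['cx']],[0,p['fy'],p['cy']],[0,0,1.]]); return K,np.array(p['D'],float),np.array(p['pose'])
def ray(n,uv):
    K,D,T=cam(n); u=cv2.undistortPoints(np.array(uv,float).reshape(-1,1,2),K,D)[:,0]
    d=np.c_[u[:,0],-u[:,1],-np.ones(len(u))]@T[:3,:3].T
    return T[:3,3],d
def onz(n,uv,z):
    o,d=ray(n,uv); return o+d*((z-o[2])/d[:,2])[:,None]
def proj(n,P):
    K,D,T=cam(n); q=(np.atleast_2d(P)-T[:3,3])@T[:3,:3]; q=q*[1,-1,-1]
    return cv2.projectPoints(q,np.zeros(3),np.zeros(3),K,D)[0][:,0]
def R(yaw): # tool down, tool y axis at yaw (deg) from world x
    a=np.radians(yaw); y=np.array([np.cos(a),np.sin(a),0]); z=np.array([0,0,-1.]); return np.c_[np.cross(y,z),y,z]
E
python3 - <<'E'
from h import *
for n in('top','side'):
    cv2.imwrite(f'pics/{n}0.png',ctrl.read_camera(n)); K,D,T=cam(n); print(n,K[0,0],D,T.round(3).tolist())
E
```

```text
top 386.1499447708561 [-0.0965422  0.         0.         0.         0.       ] [[0.02, 0.999, -0.037, 0.549], [-1.0, 0.019, -0.015, 0.021], [-0.015, 0.038, 0.999, 1.068], [0.0, 0.0, 0.0, 1.0]]
side 375.49278495049754 [-0.04366687  0.          0.          0.          0.        ] [[-0.874, 0.343, -0.345, 0.264], [-0.486, -0.621, 0.615, 0.619], [-0.004, 0.705, 0.709, 0.765], [0.0, 0.0, 0.0, 1.0]]
```

View pics/top0.png

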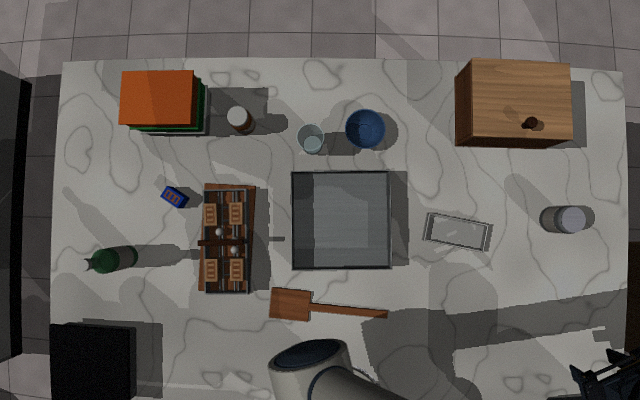

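View pics/side0.png

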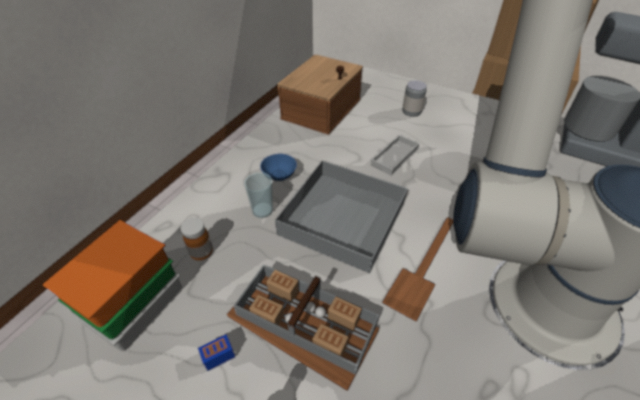

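The top view shows the sieve at about px (226,240) with four moulds, the pan at (341,220) and the tray at (458,231). The blue decoy is at (174,196). I'll zoom in for corners.

```bash
python3 - <<'E'
from h import *
im=cv2.imread('pics/top0.png')
a=cv2.resize(im[170:310,185:270],None,fx=4,fy=4,interpolation=cv2.INTER_CUBIC)
b=cv2.resize(im[195:265,410:505],None,fx=4,fy=4,interpolation=cv2.INTER_CUBIC)
o=np.zeros((560,340+380,3),np.uint8);o[:,:340]=a;o[:280,340:]=b
cv2.imwrite('pics/z0.png',np.clip(o*1.6,0,255).astype(np.uint8))
E
```

```text
(no output)
```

View pics/z0.png

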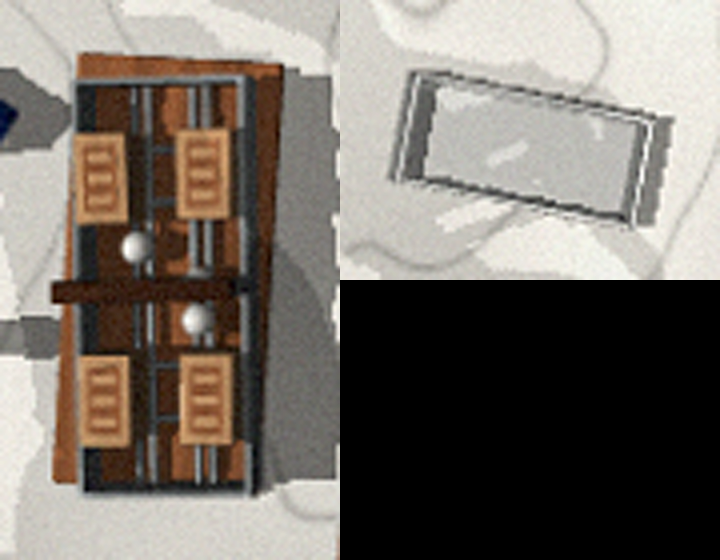

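```bash
python3 - <<'E'
from h import *
def A(p,ox,oy): p=np.array(p,float); return (p+.5)/4-.5+[ox,oy]
def rep(nm,uv,z):
    P=onz('top',uv,z)[:,:2]; n=len(P); print(nm,'c',P.mean(0).round(4),P.round(4).tolist(),'edges',[round(np.linalg.norm(P[i]-P[(i+1)%n]),4) for i in range(n)],'dir01',np.degrees(np.arctan2(*(P[1]-P[0])[::-1])).round(1),'dir12',np.degrees(np.arctan2(*(P[2%n]-P[1])[::-1])).round(1))
rep('sieve',A([[75,77],[247,75],[252,494],[80,494]],185,170),.052)
rep('handle',A([[52,293],[246,284]],185,170),.100)
rep('trivet TL TR BL',A([[80,53],[283,66],[52,482]],185,170),.012)
rep('tray',A([[410-340,71],[656-340,116],[633-340,226],[390-340,180]],410,195),.026)
rep('pan',[[291,171],[389.5,170.5],[391.5,268.5],[292,269.5]],.06)
for i,c in enumerate([[103,178],[202,174],[105,401],[206,399]]): print('m',onz('top',A([c],185,170),.065).round(4))
for c in [[137,247],[197,320],[203,272]]: print('b',onz('top',A([c],185,170),.033).round(4))
print(ctrl.current_q())
E
```

```text
sieve c [0.4735 0.3   ] [[0.6105, 0.3633], [0.6138, 0.2468], [0.3368, 0.2369], [0.3327, 0.3529]] edges [np.float64(0.1166), np.float64(0.2772), np.float64(0.1161), np.float64(0.2779)] dir01 -88.3 dir12 -178.0
handle c [0.4744 0.2957] [[0.4699, 0.3581], [0.4789, 0.2333]] edges [np.float64(0.1251), np.float64(0.1251)] dir01 -85.9 dir12 94.1
trivet TL TR BL c [0.5282 0.3302] [[0.6297, 0.3738], [0.623, 0.2308], [0.3318, 0.386]] edges [np.float64(0.1432), np.float64(0.33), np.float64(0.2981)] dir01 -92.6 dir12 151.9
tray c [ 0.5088 -0.3174] [[0.5598, -0.2391], [0.5322, -0.4096], [0.4571, -0.3944], [0.486, -0.2264]] edges [np.float64(0.1727), np.float64(0.0765), np.float64(0.1704), np.float64(0.0749)] dir01 -99.2 dir12 168.6
pan c [ 0.5359 -0.0055] [[0.6612, 0.1281], [0.6673, -0.1303], [0.4116, -0.1394], [0.4037, 0.1197]] edges [np.float64(0.2584), np.float64(0.2559), np.float64(0.2592), np.float64(0.2576)] dir01 -88.6 dir12 -178.0
m [[0.5435 0.3379 0.065 ]]
m [[0.5475 0.2719 0.065 ]]
m [[0.3972 0.333  0.065 ]]
m [[0.4007 0.2657 0.065 ]]
b [[0.4972 0.3233 0.033 ]]
b [[0.449  0.2809 0.033 ]]
b [[0.4814 0.2775 0.033 ]]
[-7.51994951e+01  2.83092287e+01  7.71261363e+01  3.17028811e-04
  7.46279560e+01 -5.47168555e+00]
```

```bash
python3 - <<'E'
from h import *
Rs=R(2)
for y in (2,182,170,-10): 
    for p in ([.474,.299,.2],[.51,-.317,.1]): print(y,p,ctrl.ik(np.array(p),R(y)))
j=[ctrl.ik(np.array([.474,.299,.22]),R(y)) for y in (2,182)]
y=2 if j[1] is None or (j[0] is not None and abs(j[0][5])<abs(j[1][5])) else 182
print('use',y)
ctrl.goto([.474,.299,.22],R(y))
ctrl.command_gripper(.6)
ctrl.move_l([.474,.299,.12],.15)
print(ctrl.move_l([.474,.299,.073],.06,contact_N=6), ctrl.current_tool_pos())
ctrl.command_gripper(0)
print(ctrl.current_grip_width()*91,ctrl.current_grasp_force(),ctrl.current_tool_pos())
ctrl.move_l([.474,.299,.078],.02)
print(ctrl.current_contact_force(),ctrl.current_wrist_torque(),ctrl.current_t())
cv2.imwrite('pics/s1.png',ctrl.read_camera('side'))
E
```

```text
2 [0.474, 0.299, 0.2] [ 2.61389780e+01  2.39164201e+01  8.73863559e+01 -2.54444375e-14
  6.86972240e+01  2.41389780e+01]
2 [0.51, -0.317, 0.1] [-3.75598965e+01  3.36470461e+01  8.77195136e+01 -2.54444375e-14
  5.86334402e+01 -3.95598965e+01]
182 [0.474, 0.299, 0.2] [ 2.61389780e+01  2.39164201e+01  8.73863559e+01 -2.54444375e-14
  6.86972240e+01 -1.55861022e+02]
182 [0.51, -0.317, 0.1] [-3.75598965e+01  3.36470461e+01  8.77195136e+01 -2.54444375e-14
  5.86334402e+01  1.40440104e+02]
170 [0.474, 0.299, 0.2] [ 2.61389780e+01  2.39164201e+01  8.73863559e+01 -2.54444375e-14
  6.86972240e+01 -1.43861022e+02]
170 [0.51, -0.317, 0.1] [-3.75598965e+01  3.36470461e+01  8.77195136e+01 -2.54444375e-14
  5.86334402e+01  1.52440104e+02]
-10 [0.474, 0.299, 0.2] [ 2.61389780e+01  2.39164201e+01  8.73863559e+01 -2.54444375e-14
  6.86972240e+01  3.61389780e+01]
-10 [0.51, -0.317, 0.1] [-3.75598965e+01  3.36470461e+01  8.77195136e+01 -2.54444375e-14
  5.86334402e+01 -2.75598965e+01]
use 2
False [0.47417381 0.29909359 0.07321947]
13.738258697789547 29.983626008033752 [0.47408731 0.29901949 0.07305166]
[-0.83713906 -0.40525311 -8.40044315] [-0.02495925 -0.13162386 -0.05290356] 6.8917
```

View pics/s1.png

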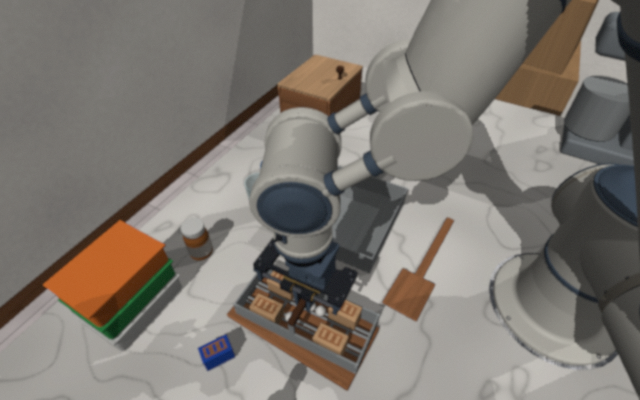

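Handle held at 13.7 mm, with the sieve's weight on the arm. Next I carry it over and shake.

```bash
python3 - <<'E'
from h import *
ctrl.move_l([.474,.299,.165],.06)
ctrl.move_l([.532,-.004,.165],.10)
ctrl.move_l([.532,-.004,.137],.04)
ctrl.sleep(.6)
print(ctrl.current_contact_force(),ctrl.current_grip_width()*91,ctrl.current_t())
c=np.array([.532,-.004,.137]); d=np.array([-.035,.999,0])
for v in (.15,.2,.25):
    ctrl.move_l(c+.015*d,v)
    for k in range(4):
        ctrl.move_l(c-.015*d,v); ctrl.move_l(c+.015*d,v)
    ctrl.move_l(c,.1); ctrl.sleep(.5)
    print(v,ctrl.current_contact_force(),ctrl.current_t())
for n in('top','side'): cv2.imwrite(f'pics/{n}2.png',ctrl.read_camera(n))
a=cv2.imread('pics/top2.png')[150:290,260:420]; b=cv2.imread('pics/side2.png')[130:300,240:440]
cv2.imwrite('pics/z2.png',cv2.convertScaleAbs(np.hstack([cv2.resize(a,(400,350)),cv2.resize(b,(400,350))]),alpha=1.6))
E
```

```text
[-3.74585006e-01  7.25805077e-03 -7.48625993e+00] 13.723017654626439 13.225
0.15 [ 0.19413491 -0.33324909 -6.75648529] 17.075
0.2 [-0.18605437  0.06192656 -7.00423472] 20.525
0.25 [-0.23264719 -0.52849981 -7.88462355] 23.7083
```

View pics/z2.png

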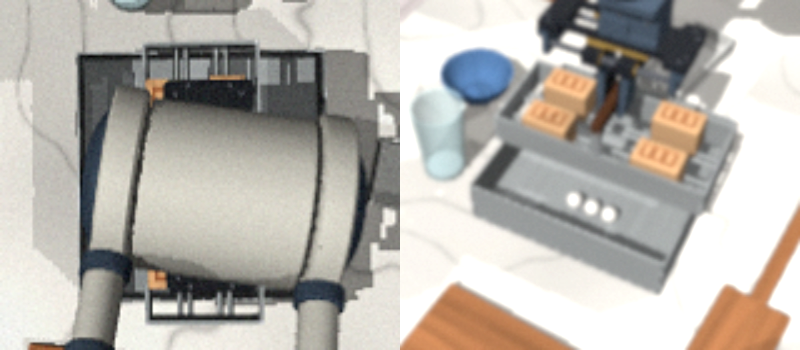

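The side view shows three balls in the pan at about (590,207) of the crop, and all four moulds upright in the sieve. I'll do one more shake to be safe and check the part hidden by the fingers.

```bash
python3 - <<'E'
from h import *
c=np.array([.532,-.004,.137]); d=np.array([-.035,.999,0])
v=.28
ctrl.move_l(c+.02*d,v)
for k in range(4):
    ctrl.move_l(c-.02*d,v); ctrl.move_l(c+.02*d,v)
ctrl.move_l(c,.1); ctrl.sleep(.5)
F=np.mean([ (ctrl.sleep(.05),ctrl.current_contact_force())[1] for _ in range(10)],0); print(F)
ctrl.move_l(c+[0,0,.05],.05)
b=cv2.resize(ctrl.read_camera('side')[100:300,240:440],(600,600),interpolation=cv2.INTER_CUBIC)
cv2.imwrite('pics/s3.png',cv2.convertScaleAbs(b,alpha=1.4))
E
```

```text
[-0.38458637  0.20868499 -7.34326182]
```

View pics/s3.png

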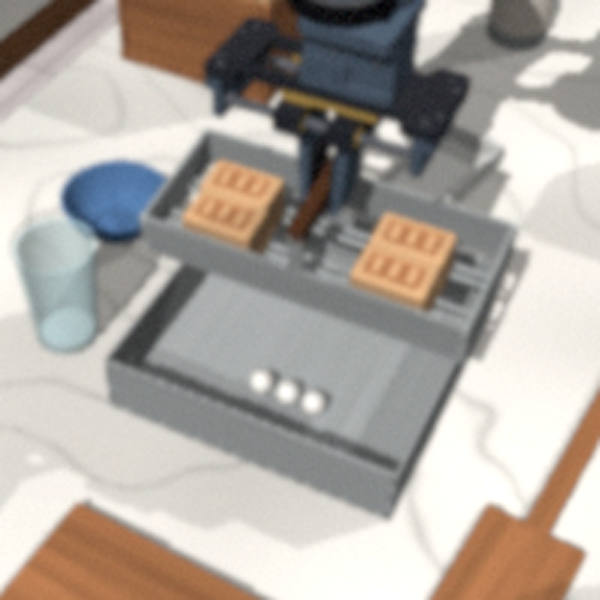

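Three balls are in the pan at (260–312, 380–402) and none show on the sieve floor; the moulds have slid together in pairs. I'll set the sieve back down.

```bash
python3 - <<'E'
from h import *
ctrl.move_l([.477,.307,.187],.10,ori=R(-2))
ctrl.move_l([.477,.307,.09],.08)
print(ctrl.move_l([.477,.307,.070],.02,contact_N=4),ctrl.current_tool_pos(),ctrl.current_contact_force())
ctrl.command_gripper(.5); ctrl.sleep(.3)
print(ctrl.current_contact_force(),ctrl.current_t())
ctrl.move_l([.477,.307,.25],.12)
ctrl.goto([.40,.0,.3],R(-2)); ctrl.command_gripper(.8)
for n in('top','side'): cv2.imwrite(f'pics/{n}4.png',ctrl.read_camera(n))
im=cv2.imread('pics/top4.png')
a=cv2.resize(im[170:310,185:270],None,fx=4,fy=4,interpolation=cv2.INTER_CUBIC)
b=cv2.resize(im[195:265,410:505],None,fx=4,fy=4,interpolation=cv2.INTER_CUBIC)
c=cv2.resize(im[150:280,280:400],None,fx=2,fy=2)
o=np.zeros((560,340+380,3),np.uint8);o[:,:340]=a;o[:280,340:]=b;o[300:560,340:580]=c
cv2.imwrite('pics/z4.png',cv2.convertScaleAbs(o,alpha=1.6)); print(ctrl.current_t())
E
```

```text
True [0.4769563  0.30660565 0.07977034] [ 1.30306311 -2.6447796   2.63716856]
[ 1.33590022 -0.41835711  0.59644977] 35.1583
38.65
```

View pics/z4.png

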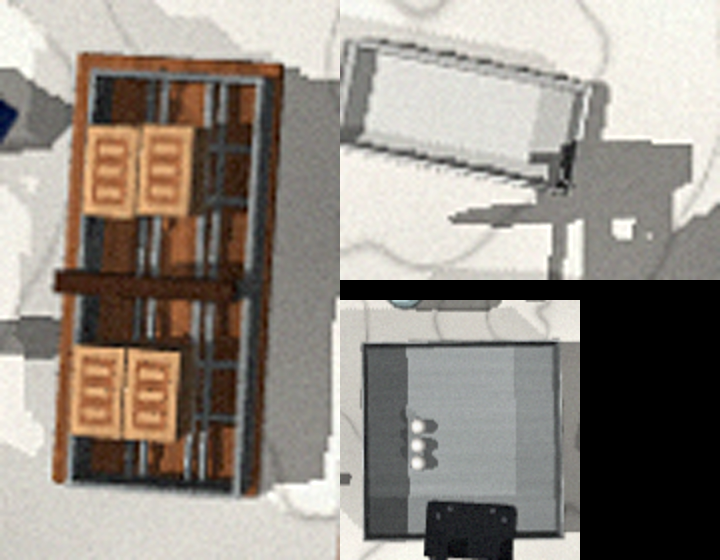

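The sieve sits on its board, empty of balls, and three balls are in the pan. The tray has been knocked, so I'll re-measure it and the mould pairs.

```bash
python3 - <<'E'
from h import *
im=cv2.imread('pics/top4.png')
hsv=cv2.cvtColor(im,cv2.COLOR_BGR2HSV)
m=cv2.inRange(hsv,(8,80,125),(22,200,255)); m[:,:200]=0;m[:,240:]=0;m[:190]=0;m[290:]=0
m=cv2.morphologyEx(m,cv2.MORPH_CLOSE,np.ones((3,3)))
cs=[c for c in cv2.findContours(m,cv2.RETR_EXTERNAL,cv2.CHAIN_APPROX_NONE)[0] if cv2.contourArea(c)>60]
for c in cs:
    P=onz('top',c[:,0],.065)[:,:2]; r=cv2.minAreaRect((P*1000).astype(np.float32)); print(cv2.contourArea(c),c[:,0].min(0),c[:,0].max(0),r)
def A(p,ox,oy): p=np.array(p,float); return (p+.5)/4-.5+[ox,oy]
for c in [(110,172),(167,169),(97,392),(153.5,394)]: print(onz('top',A([c],185,170),.065)[0].round(4))
b=cv2.resize(im[190:255,395:495],None,fx=8,fy=8,interpolation=cv2.INTER_CUBIC); cv2.imwrite('pics/t4.png',b)
E
```

```text
504.5 [203 257] [228 279] ((402.57098388671875, 320.81207275390625), (57.63389587402344, 66.93450927734375), 1.1764634847640991)
491.0 [206 202] [232 223] ((548.23779296875, 315.15936279296875), (55.202938079833984, 69.45449829101562), 1.1296943426132202)
[0.5475 0.3333 0.065 ]
[0.5503 0.2953 0.065 ]
[0.403  0.3385 0.065 ]
[0.4029 0.3007 0.065 ]
```

View pics/t4.png

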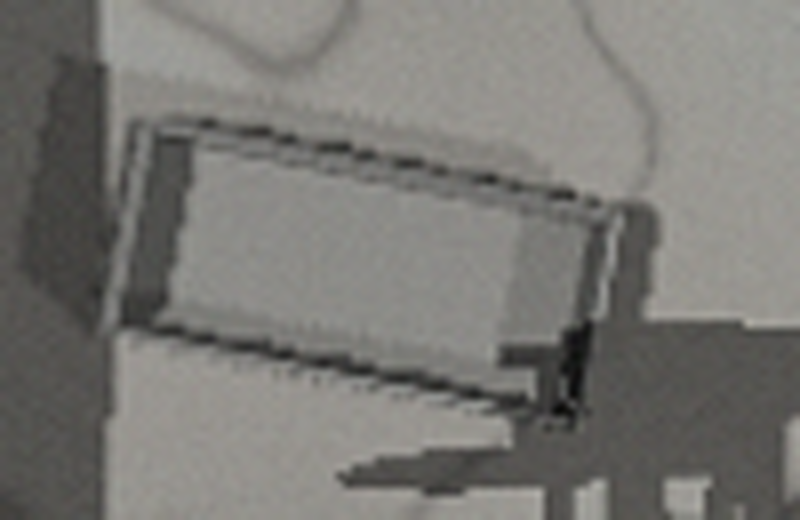

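```bash
cat >> h.py <<'E'
def A8(p,ox=395,oy=190,s=8): p=np.array(p,float).reshape(-1,2); return (p+.5)/s-.5+[ox,oy]
def pick(mx,my,off,yaw=0.):
    # mould centre (mx,my); tcp shifted by off along world y
    a=np.radians(yaw); t=np.array([-np.sin(a),np.cos(a)]); p=np.array([mx,my])+off*t
    ctrl.goto([*p,.20],R(yaw)); ctrl.command_gripper(.82)
    ctrl.move_l([*p,.085],.15); print('down contact',ctrl.move_l([*p,.047],.05,contact_N=6),ctrl.current_tool_pos())
    ctrl.command_gripper(0); print('width',ctrl.current_grip_width()*91,ctrl.current_grasp_force())
    ctrl.move_l([*p,.20],.15)
def place(tc,tyaw,s,off):
    # tray centre, yaw of tool y (tray's short axis), s = offset along tool x axis, off as in pick
    a=np.radians(tyaw); t=np.array([-np.sin(a),np.cos(a)]); p=np.array(tc)+(s+off)*t
    ctrl.goto([*p,.12],R(tyaw)); ctrl.move_l([*p,.045],.12)
    c=ctrl.move_l([*p,.030],.02,contact_N=4); z=ctrl.current_tool_pos()[2]; print('place contact',c,z)
    if z>.036: print('HIGH - not released'); return False
    ctrl.command_gripper(.80); ctrl.move_l([*p,.12],.12); return True
E
python3 - <<'E'
from h import *
P=onz('top',A8([[210,122],[600,205],[165,325],[575,415],[363,272]]),.026)
for i in(0,2): print(np.degrees(np.arctan2(*(P[i+1]-P[i])[1::-1])))
tc=P[4][:2]; a=np.mean([np.degrees(np.arctan2(*(P[i+1]-P[i])[1::-1])) for i in(0,2)])+90; print(tc,a)
pick(.549,.2962,-.003)
print(place(tc,a,-.058,-.003))
ctrl.goto([.5,.0,.25],R(0))
im=ctrl.read_camera('top');cv2.imwrite('pics/top5.png',im); print(ctrl.current_t())
b=cv2.resize(im[190:265,395:495],None,fx=8,fy=8,interpolation=cv2.INTER_CUBIC); cv2.imwrite('pics/t5.png',cv2.convertScaleAbs(b,alpha=1.5))
E
```

```text
-100.82000019661508
-101.33590279192076
[ 0.53018476 -0.27449638] -11.077951494267921
down contact False [0.54919427 0.29327175 0.04721529]
width 59.718037800175814 29.92358922958374
place contact True 0.030324731214641618
True
50.025
```

View pics/t5.png

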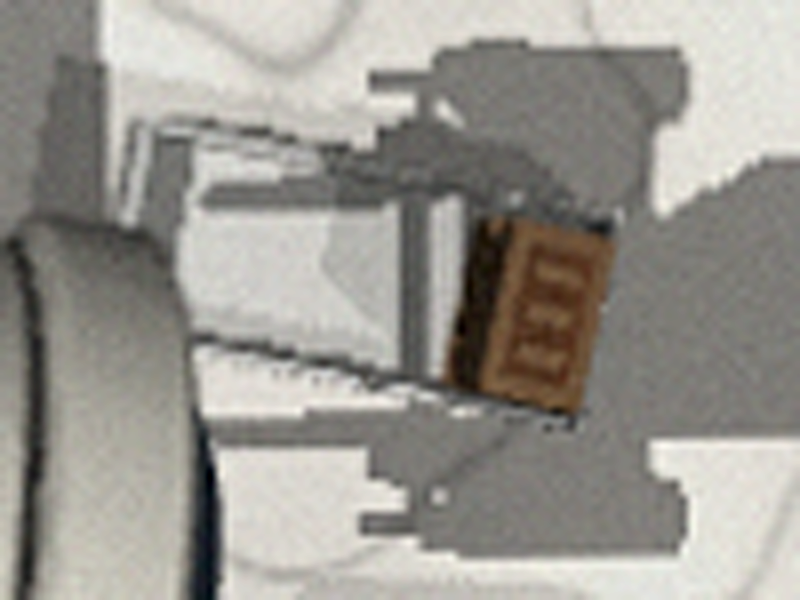

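The first mould stands in the far end of the tray (top face centre ≈ (546,312)), square and inside the walls. Next come the near end (lower right mould) and then the inner ones.

```bash
python3 - <<'E'
from h import *
tc=np.array([.53018,-.2745]); a=-11.08; t=np.array([-np.sin(np.radians(a)),np.cos(np.radians(a))]);n=np.array([t[1],-t[0]])
c=onz('top',A8([546,312.5]),.048)[0,:2]-tc; print('mould1 along/across',c@t,c@n)
pick(.4028,.3015,-.003)
print(place(tc,a,.058,-.003))
pick(.549,.333,.0)
ctrl.sleep(.1)
im=ctrl.read_camera('top');cv2.imwrite('pics/top6.png',im); print(ctrl.current_t())
b=cv2.resize(im[190:265,395:495],None,fx=8,fy=8,interpolation=cv2.INTER_CUBIC); cv2.imwrite('pics/t6.png',cv2.convertScaleAbs(b,alpha=1.5))
E
```

```text
mould1 along/across -0.05690661270425853 -0.001120610996349103
down contact False [0.4028874  0.29855392 0.04712593]
width 59.659761744750526 29.86055463552475
place contact True 0.030250975359036113
True
down contact False [0.54917103 0.33309193 0.04722197]
width 59.87184112309708 29.86408621072769
65.3917
```

View pics/t6.png

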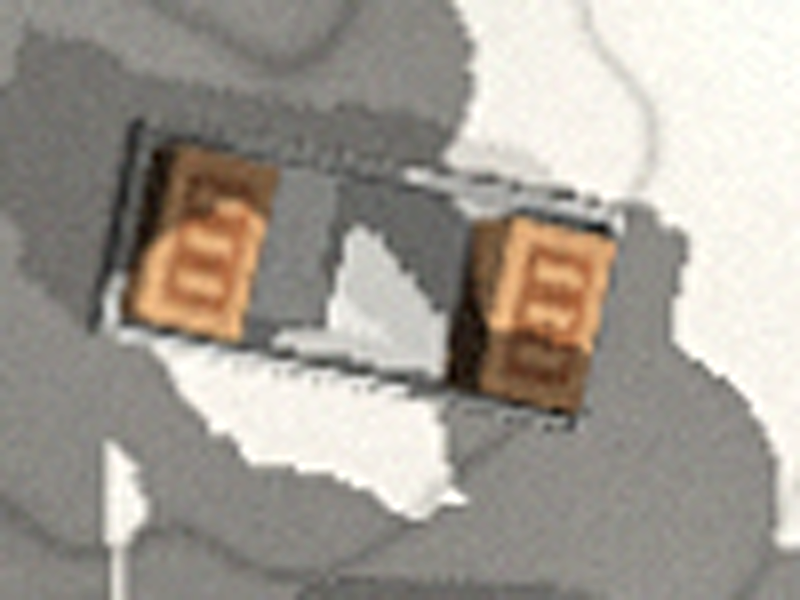

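```bash
python3 - <<'E'
from h import *
tc=np.array([.53018,-.2745]); a=-11.08; t=np.array([-np.sin(np.radians(a)),np.cos(np.radians(a))]);n=np.array([t[1],-t[0]])
c=onz('top',A8([208,242]),.048)[0,:2]-tc; s2=c@t; s1=-.0572; print(s2,c@n)
g=(s2-s1-.108)/3; print('gap',g)
if g>.0005:
    ok=place(tc,a,s1+.036+g,0); print(ok)
    if ok:
        pick(.4028,.3385,0)
        im=ctrl.read_camera('top'); print(ctrl.current_t())
        b=cv2.resize(im[190:265,395:495],None,fx=8,fy=8,interpolation=cv2.INTER_CUBIC); cv2.imwrite('pics/t7.png',cv2.convertScaleAbs(b,alpha=1.5))
E
```

```text
0.058922351278858885 -0.0019373164219584143
gap 0.002707450426286298
place contact True 0.03031776416714211
True
down contact False [0.40289811 0.33855843 0.04712336]
width 59.492542020962446 29.921194911003113
76.4167
```

View pics/t7.png

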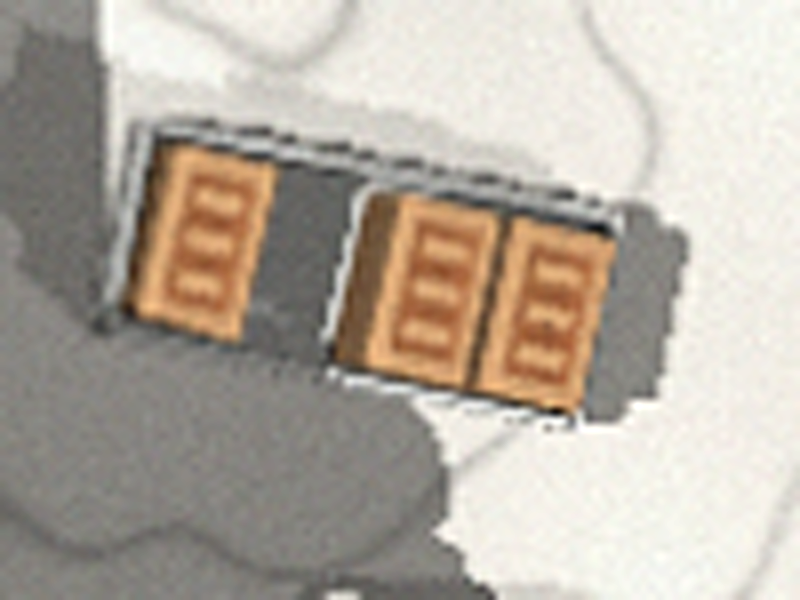

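The third mould is in (centre ≈ (433,290)) and the near one is at (207,243). The last goes midway between them.

```bash
python3 - <<'E'
from h import *
tc=np.array([.53018,-.2745]); a=-11.08; t=np.array([-np.sin(np.radians(a)),np.cos(np.radians(a))])
P=onz('top',A8([[207,243],[433,290]]),.048)[:,:2]-tc; s=P@t; print(s,'gap',(s[0]-s[1]-.072)/2)
ok=place(tc,a,s.mean(),0); print(ok)
if ok:
    ctrl.goto([.40,.0,.35],R(0)); 
    im=ctrl.read_camera('top'); sd=ctrl.read_camera('side'); print(ctrl.current_t())
    b=cv2.resize(im[190:265,395:495],None,fx=4,fy=4,interpolation=cv2.INTER_CUBIC)
    o=np.zeros((600,800,3),np.uint8); o[:300,:400]=b; o[:300,400:]=cv2.resize(sd[100:205,330:470],(400,300),interpolation=cv2.INTER_CUBIC)
    o[300:,:480]=cv2.resize(im[130:310,190:430],(480,300)); cv2.imwrite('pics/t8.png',cv2.convertScaleAbs(o,alpha=1.4))
E
```

```text
[ 0.05918062 -0.01803914] gap 0.002609878693356729
place contact True 0.030285613956964545
True
82.8917
```

View pics/t8.png

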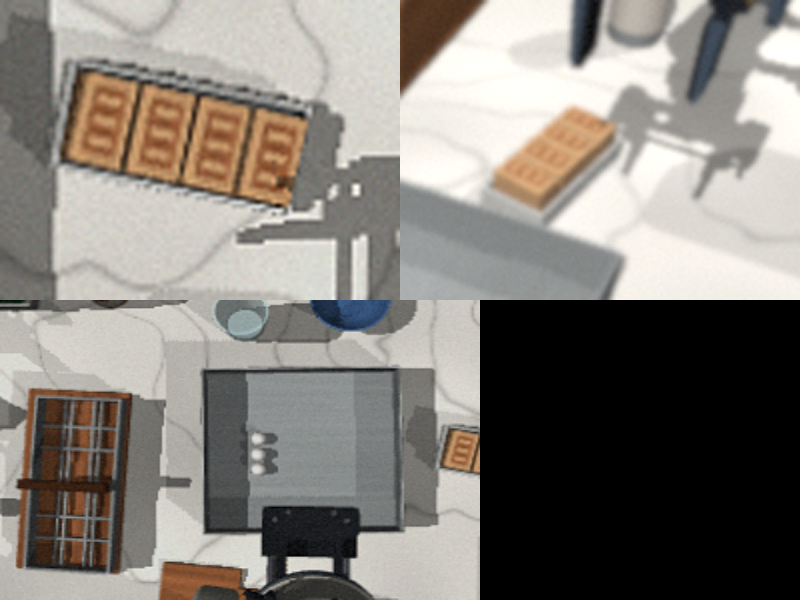

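All four moulds stand level in the tray. The sieve is empty and square on its board, and three balls are in the pan.

```bash
python3 -c "
from bench import ctrl
print(ctrl.sign_off())"
```

```text
the job is handed in; nothing more can be done
None
```

The job is handed in: the three balls I found are in the pan, the sieve is empty and released on its board, and all four moulds stand upright in the white tray; `sign_off` returned no verdict.

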